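Load the film cassettes into the crank-driven carrier

TASK

Turn the loader's crank clockwise, two full turns to its stop, so that the carrier runs fully out from under the black hood; then lay every film cassette from the bench in the carrier, one to a well, lying flat on the floor of the well. Then crank the loaded carrier back the other way until it is fully home under the hood, and leave the tank lid, the spool and the take-up reel where they are.

Things in the scene. Friction and masses are not known exactly. Their poses are not given: they have to be found in the camera images.
- crank (a joint): turn of the loader's crank in rad, growing clockwise seen from above, held between stops at 0 (carrier home under the hood) and 12.6 (carrier fully out): two full turns, 17.06 mm of carrier travel per rad. It may start up to 0.5 from the home stop. At 0 the knob lies on the -x side of the axis (axes of crank_axis). Stiff (about 4 N at the knob), stays where left
- carrier (a joint): travel of the carrier in m, driven by the crank: 0 home under the hood, 0.215 fully out
- knob: black plastic crank grip, upright cylinder 20 mm across and 30 mm tall, spins freely on its own axis, so it can be held firmly while it is carried round; origin at the centre of its foot, which stands on the flat steel crank arm 68 mm above the bench and 50 mm from the crank's axis. Hood, hub and arm all lie below the foot
- crank_axis (a point): point on the crank's vertical axis, at the height of the knob's foot (68 mm above the bench), in the middle of the hood of the loader. Its axes are the loader's: the carrier comes out towards its -y. The loader is fixed to the bench: a black hood 178 mm (x) by 200 mm (y), top 57 mm above the bench, open at its -y end, and a steel bed 165 mm wide and 8 mm high that runs on 215 mm from the open end
- carrier_mid (a point): centre of the aluminium carrier (138 x 180 mm), at the level of the well floors, 16 mm above the bench; axes as the loader's. The carrier has 6 open rectangular wells, 2 along x by 3 along y, each 60 mm (x) by 52 mm (y) inside; walls 6 mm thick stand 10 mm above the well floors. Fully out, its near edge stands 25 mm from the hood
- well0 (a point): centre of the floor of one well (60 x 52 mm) of the carrier; axes as the loader's
- well1 (a point): centre of the floor of one well (60 x 52 mm) of the carrier; axes as the loader's
- well2 (a point): centre of the floor of one well (60 x 52 mm) of the carrier; axes as the loader's
- well3 (a point): centre of the floor of one well (60 x 52 mm) of the carrier; axes as the loader's
- well4 (a point): centre of the floor of one well (60 x 52 mm) of the carrier; axes as the loader's
- well5 (a point): centre of the floor of one well (60 x 52 mm) of the carrier; axes as the loader's
- cassette0: 35 mm film cassette, tinplate with black ends, 30 g, lying on its side: barrel 25 mm across, 44 mm long along its y, 4 mm stubs (8 mm across) at both ends; origin at the barrel's centre, 12.5 mm above what it lies on. A flat 3 mm lip under it, 40 mm long, reaches 20 mm towards its +x and 8 mm towards -x, so it does not roll. All alike; 4 to 6 present
- cassette1: 35 mm film cassette, tinplate with black ends, 30 g, lying on its side: barrel 25 mm across, 44 mm long along its y, 4 mm stubs (8 mm across) at both ends; origin at the barrel's centre, 12.5 mm above what it lies on. A flat 3 mm lip under it, 40 mm long, reaches 20 mm towards its +x and 8 mm towards -x, so it does not roll. All alike; 4 to 6 present
- cassette2: 35 mm film cassette, tinplate with black ends, 30 g, lying on its side: barrel 25 mm across, 44 mm long along its y, 4 mm stubs (8 mm across) at both ends; origin at the barrel's centre, 12.5 mm above what it lies on. A flat 3 mm lip under it, 40 mm long, reaches 20 mm towards its +x and 8 mm towards -x, so it does not roll. All alike; 4 to 6 present
- cassette3: 35 mm film cassette, tinplate with black ends, 30 g, lying on its side: barrel 25 mm across, 44 mm long along its y, 4 mm stubs (8 mm across) at both ends; origin at the barrel's centre, 12.5 mm above what it lies on. A flat 3 mm lip under it, 40 mm long, reaches 20 mm towards its +x and 8 mm towards -x, so it does not roll. All alike; 4 to 6 present
- cassette4: 35 mm film cassette, tinplate with black ends, 30 g, lying on its side: barrel 25 mm across, 44 mm long along its y, 4 mm stubs (8 mm across) at both ends; origin at the barrel's centre, 12.5 mm above what it lies on. A flat 3 mm lip under it, 40 mm long, reaches 20 mm towards its +x and 8 mm towards -x, so it does not roll. All alike; 4 to 6 present
- cassette5: 35 mm film cassette, tinplate with black ends, 30 g, lying on its side: barrel 25 mm across, 44 mm long along its y, 4 mm stubs (8 mm across) at both ends; origin at the barrel's centre, 12.5 mm above what it lies on. A flat 3 mm lip under it, 40 mm long, reaches 20 mm towards its +x and 8 mm towards -x, so it does not roll. All alike; 4 to 6 present
- tank_lid: brass tank lid with a knob, 90 mm across, 30 mm high; origin under its centre; to be left alone
- spool: grey plastic spool standing up, 48 mm across, 54 mm high; origin under its centre; to be left alone
- takeup_reel: chrome take-up reel, two 84 mm discs, 36 mm high; origin under its centre; to be left alone
Mind the look-alikes: they are no part of the job. Leave any purple look-alike of the cassette4 alone. Leave any pink look-alike of the cassette2 alone.

How it is judged (in metres and radians):
On the way, in this order (a step that is already met when the one before it is completed fails the run):
1. the crank is being turned outwards with the fingers on its knob (value of joint crank above 3 rad and contact force between the fingers and knob above 0.3 N), for 0.02 s.
2. the carrier is wound fully out (crank above 12.2) (value of joint crank above 12.2 rad), for 0.2 s.
3. every cassette lies flat in a well of its own while the carrier is out (x of cassette0 in the frame of carrier_mid between -0.063 and 0.063 m and y of cassette0 in the frame of carrier_mid between -0.084 and 0.084 m and z of cassette0 in the frame of carrier_mid between 0.008 and 0.0165 m and angle between cassette0's own y axis and vertical between 1.37 and 1.77 rad and x of cassette1 in the frame of carrier_mid between -0.063 and 0.063 m and y of cassette1 in the frame of carrier_mid between -0.084 and 0.084 m and z of cassette1 in the frame of carrier_mid between 0.008 and 0.0165 m and angle between cassette1's own y axis and vertical between 1.37 and 1.77 rad and x of cassette2 in the frame of carrier_mid between -0.063 and 0.063 m and y of cassette2 in the frame of carrier_mid between -0.084 and 0.084 m and z of cassette2 in the frame of carrier_mid between 0.008 and 0.0165 m and angle between cassette2's own y axis and vertical between 1.37 and 1.77 rad and x of cassette3 in the frame of carrier_mid between -0.063 and 0.063 m and y of cassette3 in the frame of carrier_mid between -0.084 and 0.084 m and z of cassette3 in the frame of carrier_mid between 0.008 and 0.0165 m and angle between cassette3's own y axis and vertical between 1.37 and 1.77 rad and x of cassette4 in the frame of carrier_mid between -0.063 and 0.063 m and y of cassette4 in the frame of carrier_mid between -0.084 and 0.084 m and z of cassette4 in the frame of carrier_mid between 0.008 and 0.0165 m and angle between cassette4's own y axis and vertical between 1.37 and 1.77 rad and x of cassette5 in the frame of carrier_mid between -0.063 and 0.063 m and y of cassette5 in the frame of carrier_mid between -0.084 and 0.084 m and z of cassette5 in the frame of carrier_mid between 0.008 and 0.0165 m and angle between cassette5's own y axis and vertical between 1.37 and 1.77 rad and horizontal distance between each of cassette1, cassette2, cassette3, cassette4, cassette5 and cassette0 above 0.0295 m and horizontal distance between each of cassette2, cassette3, cassette4, cassette5 and cassette1 above 0.0295 m and horizontal distance between each of cassette3, cassette4, cassette5 and cassette2 above 0.0295 m and horizontal distance between each of cassette4, cassette5 and cassette3 above 0.0295 m and horizontal distance between cassette5 and cassette4 above 0.0295 m and value of joint crank above 11.5 rad), for 0.2 s.
4. the crank is being turned back with the fingers on its knob (value of joint crank below 9.5 rad and contact force between the fingers and knob above 0.3 N), for 0.02 s.
5. the carrier is wound fully home (crank below 0.4) (value of joint crank below 0.4 rad), for 0.2 s.
At the end, for the whole second after the job is handed in: the crank is within 0.4 rad of its home stop and at rest, and every cassette present lies at rest on the floor of a well of its own: centre inside the carrier, 8 to 16.5 mm above the well floor, barrel level within 0.2 rad, no two centres within 29.5 mm (never two in one well) (x of cassette0 in the frame of carrier_mid between -0.063 and 0.063 m and y of cassette0 in the frame of carrier_mid between -0.084 and 0.084 m and z of cassette0 in the frame of carrier_mid between 0.008 and 0.0165 m and angle between cassette0's own y axis and vertical between 1.37 and 1.77 rad and x of cassette1 in the frame of carrier_mid between -0.063 and 0.063 m and y of cassette1 in the frame of carrier_mid between -0.084 and 0.084 m and z of cassette1 in the frame of carrier_mid between 0.008 and 0.0165 m and angle between cassette1's own y axis and vertical between 1.37 and 1.77 rad and x of cassette2 in the frame of carrier_mid between -0.063 and 0.063 m and y of cassette2 in the frame of carrier_mid between -0.084 and 0.084 m and z of cassette2 in the frame of carrier_mid between 0.008 and 0.0165 m and angle between cassette2's own y axis and vertical between 1.37 and 1.77 rad and x of cassette3 in the frame of carrier_mid between -0.063 and 0.063 m and y of cassette3 in the frame of carrier_mid between -0.084 and 0.084 m and z of cassette3 in the frame of carrier_mid between 0.008 and 0.0165 m and angle between cassette3's own y axis and vertical between 1.37 and 1.77 rad and x of cassette4 in the frame of carrier_mid between -0.063 and 0.063 m and y of cassette4 in the frame of carrier_mid between -0.084 and 0.084 m and z of cassette4 in the frame of carrier_mid between 0.008 and 0.0165 m and angle between cassette4's own y axis and vertical between 1.37 and 1.77 rad and x of cassette5 in the frame of carrier_mid between -0.063 and 0.063 m and y of cassette5 in the frame of carrier_mid between -0.084 and 0.084 m and z of cassette5 in the frame of carrier_mid between 0.008 and 0.0165 m and angle between cassette5's own y axis and vertical between 1.37 and 1.77 rad and horizontal distance between each of cassette1, cassette2, cassette3, cassette4, cassette5 and cassette0 above 0.0295 m and horizontal distance between each of cassette2, cassette3, cassette4, cassette5 and cassette1 above 0.0295 m and horizontal distance between each of cassette3, cassette4, cassette5 and cassette2 above 0.0295 m and horizontal distance between each of cassette4, cassette5 and cassette3 above 0.0295 m and horizontal distance between cassette5 and cassette4 above 0.0295 m and value of joint crank below 0.4 rad and velocity of joint crank between -0.05 and 0.05 rad/s and linear speed of each of cassette0, cassette1, cassette2, cassette3, cassette4, cassette5 below 0.02 m/s); the robot touches nothing.
It fails at once if the tank lid is moved more than 30 mm (distance of tank_lid from where it was at the start of the episode above 0.03 m).
It fails at once if the spool is moved more than 30 mm (distance of spool from where it was at the start of the episode above 0.03 m).
It fails at once if the takeup reel is moved more than 30 mm (distance of takeup_reel from where it was at the start of the episode above 0.03 m).
Of cassette0, cassette1, cassette2, cassette3, cassette4, cassette5 only 4 to 6 are there at a start; the rules pass over those that are not, and their reading is None.
At some moment in a run one of cassette0, cassette1, cassette2, cassette3, cassette4, cassette5 may be knocked a few centimetres aside while the robot is not near it.
Once in a run the grip may slacken for a moment while it holds something.
It also fails if it takes over 192 s, if anything falls off the work surface, if the arm or the gripper's body presses on something with over 40 N, if the wrist force passes 120 N, or if a joint passes its speed limit or range.

ROBOT

A 6-joint arm with a two-finger parallel gripper is mounted at the origin on the work surface. World frame = base frame: x ahead of the robot, y to its left, z up, the work surface at z = 0. Lengths are in m, angles in degrees, forces in N, time in s.
With the tool pointing down it reaches from about 0.375 to 0.75 m from the base axis. Payload 9 kg.
Tool frame: the origin (TCP) lies where the fingers leave the gripper's body, on its centre line; the fingertips stand 73 mm ahead of it and the grasp point (between the pads) lies 54 mm ahead of it (robot.tip_reach is the distance from the TCP to the fingertips, in m); z points along the fingers, y is the direction in which the jaws open and shut (so a half turn about z gives the same grasp; the last joint's range is limited). The gripper opens to 85 mm and grips with 20 to 120 N. Pads are 22 mm wide; open, the fingers measure 114 mm over their backs; the gripper's body (76 mm by 85 mm) begins 54 mm behind the grasp point. The pads swing forward as they close: fully open they stand 13 mm farther back than shut.
Start: joints at [60.751, 5.964, 5.575, 89.605, 0, 77.527], TCP at [0.173, 0.574, 0.304] pointing down, gripper open.
Joint ranges: [-171.21, 171.21], [-48.23, 106.86], [-62.78, 66.21], [-105.2, 120.99], [-86.42, 89.51], [-180, 180]. Speed limits (degrees/s): [127.2, 127.2, 147.25, 180, 180, 180].

INTERFACE

Orientations are given as [roll, pitch, yaw] about the fixed x, y, z axes, in that order (R = Rz(yaw) Ry(pitch) Rx(roll)).
In Python, from plant import robot gives the robot as it stands. Calls block until the motion is done:
- robot.move_pose(position, orientation): joint-space move of the TCP to a pose.
- robot.line_to(position, vel=0.15, rotation=None, guard=None): straight line of the TCP; rotation=None keeps the orientation; vel is the mean speed in m/s. With guard (N) it stops when the force on the tool has changed by that much, and returns True; else False.
- robot.goto_joints(angles): joint-space move.
- robot.set_gripper(opening): finger opening in m; the grip force is fixed at half the most; returns when the fingers have stopped.
- robot.pause(seconds).
- robot.ik(position, orientation): joint angles nearest the present ones, or None.
- robot.observe(): the state.
- robot.grab_frame(name): name is "scene" or "side" or "wrist"; returns the picture (420x560x3 uint8, blue, green, red); there is no depth.
- robot.get_calibration(name): a dict with "vertical_fov" (degrees; the focal length in pixels is half the picture's height over the tangent of half this angle, whatever the lens; pixels are square), "cx", "cy" (the principal point, pixels), "rvec" (rotation vector, rad) and "tvec" (3), from world to camera coordinates, as OpenCV has them. Camera axes: x right, y down, z forward; pixel columns grow to the right and rows downward; lengths in m; the calibration is good to about 2 mm. The wrist camera is an equidistant fisheye: a pixel r from the principal point sees the ray r / f radians off the axis. A picture is of the moment at which its call begins: read the wrist's pose just before it. get_calibration takes no time and is no camera call; for the wrist camera it gives the pose at the moment of the call.
A pose or a line that the arm cannot do raises robot.IKError and nothing moves.
- robot.job_done(): hands the job in, once; it reports no verdict.
The state is a dict: "time": time; "q": joint angles; "qvel": joint speeds; "joint_torque": joint torques, N m; "tool_pos": TCP position; "tcp_rot": TCP orientation; "ft_force": force on the tool from outside, world axes, zero at the start; "torque": the same for the moment, N m; "gripper_width": finger opening in m.
Only numpy, scipy, OpenCV 4.12 (cv2) and the standard library are available. Lean on these libraries where they do the work, as an engineer would, in place of code of your own. Each camera call takes 0.05 s, during which the arm holds its last target.

## Working session

There is one attempt and no reset: what is moved stays moved. The work goes in short steps, each a Python script; the robot and the scene stay as the last script left them, time stands still between calls to the robot, and variables do not carry over. Pictures are saved under pics/ and viewed, and the job is handed in when it is done.

```bash
ls -la; mkdir -p pics; python3 - <<'E'
from plant import robot
import cv2
o=robot.observe(); print(o)
for n in ("scene","side","wrist"):
    c=robot.get_calibration(n); print(n,c)
    cv2.imwrite(f"pics/{n}0.png",robot.grab_frame(n))
E
```

```text
total 12
drwxr-xr-x  3 agent agent 4096 Dec  7 00:48 .
drwxr-xr-x 23 root  root  4096 Dec  7 00:48 ..
drwxr-xr-x  2 agent agent 4096 Dec  7 00:48 pics
{'time': 0.0, 'q': array([ 6.07517512e+01,  5.99871072e+00,  5.52516163e+00,  8.96045020e+01,
       -6.77115888e-04,  7.75263715e+01]), 'qvel': array([-0.00647839,  0.02311924,  0.01840723, -0.00628609,  0.09746393,
        0.06867627]), 'joint_torque': array([ 3.66858003e-04, -5.56938279e+01,  5.03642142e+01,  1.71681214e-02,
       -3.92459724e-04, -2.53695339e-05]), 'tool_pos': array([0.17303732, 0.57424753, 0.30310309]), 'tcp_rot': array([-1.79923645e+02, -1.61971361e-02,  1.63225369e+02]), 'ft_force': array([ 0.44637874,  0.8008378 , -0.52860108]), 'torque': array([-0.00796931, -0.04484093, -0.01686809]), 'gripper_width': 0.0852435655798146}
scene {'vertical_fov': 54.18382390512071, 'cx': 278.8390827661289, 'cy': 207.53100787811616, 'rvec': array([ 2.00292698,  1.51827318, -0.58051574]), 'tvec': array([-0.1371791 , -0.36922901,  1.5843741 ])}
side {'vertical_fov': 52.196724892229504, 'cx': 278.62652466615725, 'cy': 207.872692358254, 'rvec': array([ 2.30538462, -0.56942103,  0.20467229]), 'tvec': array([-0.50239807,  0.22927953,  0.91289332])}
wrist {'vertical_fov': 65.70646984690485, 'cx': 280.80088427657444, 'cy': 209.38838383618904, 'rvec': array([-2.32199224, -1.72507692, -0.25737506]), 'tvec': array([-0.59906993, -0.03914674,  0.3794466 ])}
```

View pics/scene0.png

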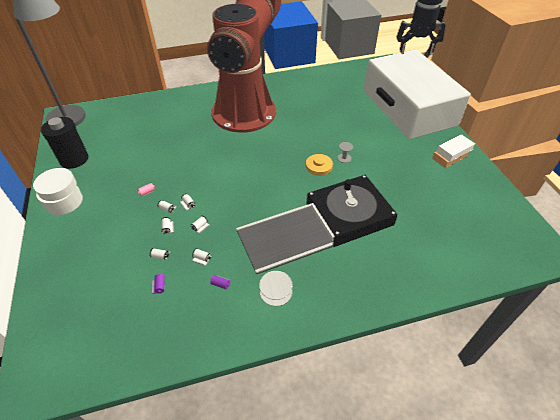

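View pics/side0.png

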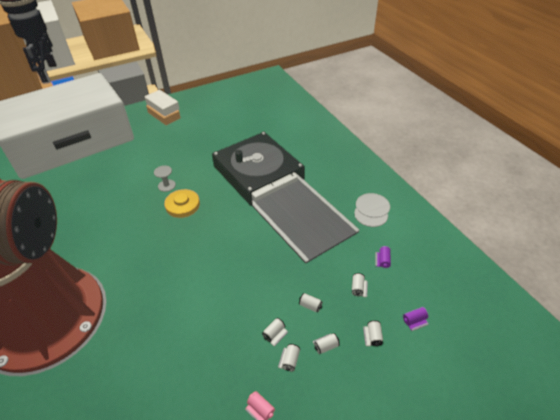

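View pics/wrist0.png

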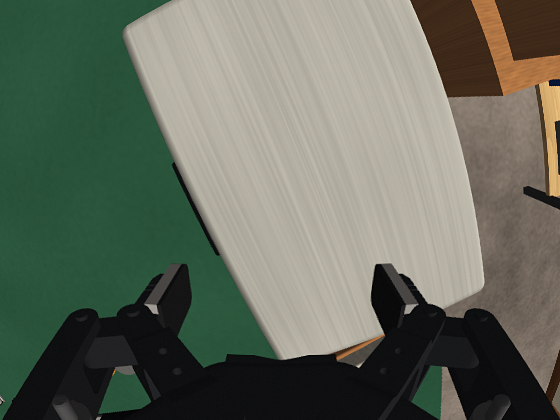

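The scene camera shows 6 white cassettes around (160–202, 201–256), 2 purple and 1 pink look-alikes, the loader with its hood at (352,208), the bed at (285,238), and the knob at (347,187). Next I'll zoom in and triangulate.

```bash
cat > h.py <<'E'
import numpy as np, cv2
from plant import robot
def cam(n):
    c=robot.get_calibration(n); f=210/np.tan(np.radians(c["vertical_fov"])/2)
    R=cv2.Rodrigues(np.array(c["rvec"],float))[0]; return f,c["cx"],c["cy"],R,np.array(c["tvec"],float)
def ray(n,uv,C=None):
    f,cx,cy,R,t=C or cam(n); d=np.array([(uv[0]-cx)/f,(uv[1]-cy)/f])
    if n.startswith("wrist"):
        th=np.linalg.norm(d); v=np.r_[d/max(th,1e-9)*np.sin(th),np.cos(th)]
    else: v=np.r_[d,1]; v/=np.linalg.norm(v)
    return -R.T@t, R.T@v
def onz(n,uv,z,C=None):
    o,d=ray(n,uv,C); return o+d*(z-o[2])/d[2]
def tri(obs):
    A=np.zeros((3,3));b=np.zeros(3);rs=[]
    for n,uv,*C in obs:
        o,d=ray(n,uv,*C); P=np.eye(3)-np.outer(d,d);A+=P;b+=P@o;rs.append((o,P))
    p=np.linalg.solve(A,b); return p,[np.linalg.norm(P@(p-o)) for o,P in rs]
def proj(n,p,C=None):
    f,cx,cy,R,t=C or cam(n); v=R@np.asarray(p)+t
    if n.startswith("wrist"):
        r=np.hypot(v[0],v[1]);th=np.arctan2(r,v[2]);return np.array([cx+f*th*v[0]/r,cy+f*th*v[1]/r])
    return np.array([cx+f*v[0]/v[2],cy+f*v[1]/v[2]])
def crop(src,dst,x0,y0,x1,y1,k):
    im=cv2.imread(src)[y0:y1,x0:x1]; cv2.imwrite(dst,cv2.resize(im,None,fx=k,fy=k,interpolation=cv2.INTER_CUBIC))
E
python3 - <<'E'
from h import *
crop("pics/scene0.png","pics/s0a.png",230,140,410,280,4)
crop("pics/side0.png","pics/d0a.png",150,120,400,270,3)
crop("pics/scene0.png","pics/s0b.png",125,170,285,310,4)
crop("pics/side0.png","pics/d0b.png",230,230,450,420,3)
E
```

```text
(no output)
```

View pics/s0a.png

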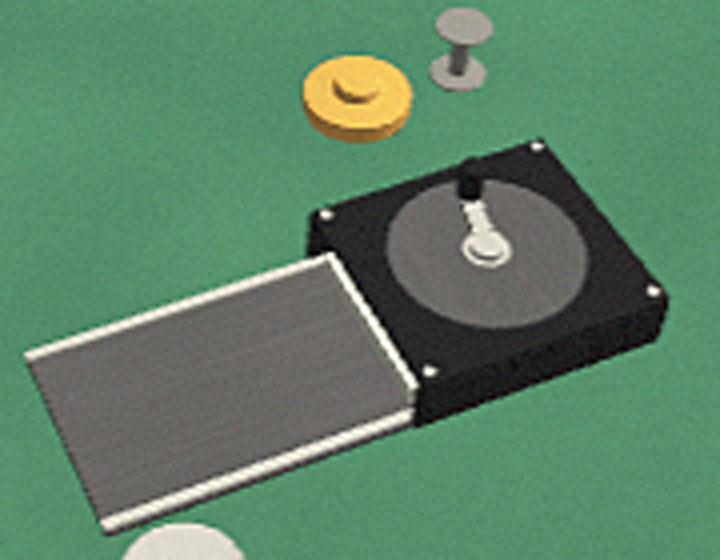

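View pics/d0a.png

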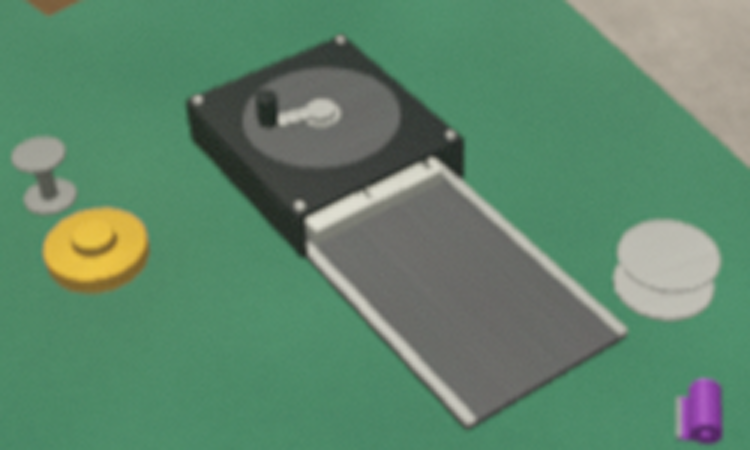

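View pics/s0b.png

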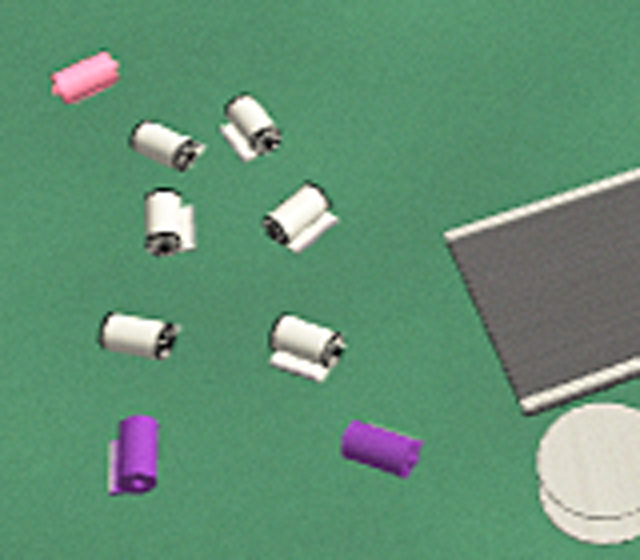

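View pics/d0b.png

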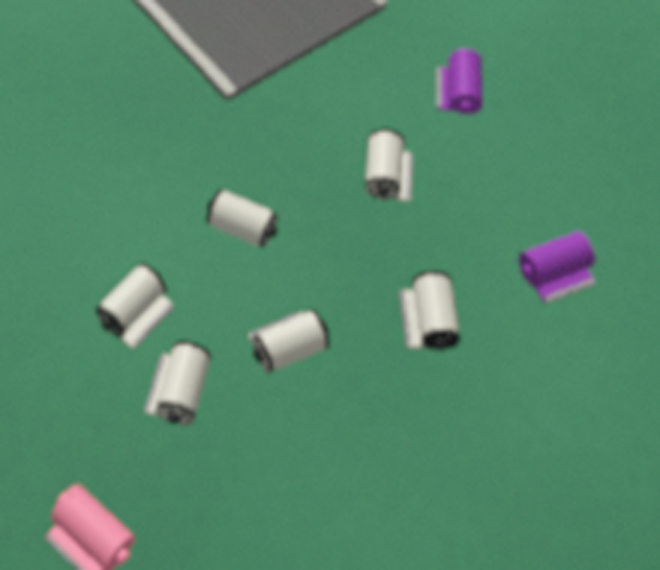

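```bash
python3 - <<'E'
from h import *
S=lambda x,y:(230+(x-1.5)/4,140+(y-1.5)/4); D=lambda x,y:(150+(x-1)/3,120+(y-1)/3)
Cs,Cd=cam("scene"),cam("side")
P={}
for k,s,d in [("sc1",(326,215),(299,205)),("sc2",(430,371),(450,135)),("sc3",(537,146),(197,100)),("sc4",(654,291),(341,40)),
 ("knobtop",(470,164),(267,94)),("hub",(488,245),(322,108)),("bedA",(27,356),(468,425)),("bedB",(105,528),(625,330)),
 ("lidtop",(356,80),(95,227)),("spooltop",(464,25),(38,155)),("reeltop",(183,560),(669,257))]:
    p,r=tri([("scene",S(*s),Cs),("side",D(*d),Cd)]); P[k]=p; print(k,p.round(4),np.array(r).round(4))
m=np.mean([P[f"sc{i}"] for i in (1,2,3,4)],0);print("mid",m)
y=(P["sc3"]+P["sc4"]-P["sc1"]-P["sc2"]);print("loader y dir",np.degrees(np.arctan2(y[1],y[0])), "len",np.linalg.norm(y)/2)
x=(P["sc2"]+P["sc4"]-P["sc1"]-P["sc3"]);print("x dir",np.degrees(np.arctan2(x[1],x[0])),np.linalg.norm(x)/2)
S=lambda x,y:(125+(x-1.5)/4,170+(y-1.5)/4); D=lambda x,y:(230+(x-1)/3,230+(y-1)/3)
for k,c in dict(A=(165,144),B=(252,123),C=(297,214),D=(164,222),E=(138,335),F=(307,341),pink=(86,77),pur1=(138,453),pur2=(381,448)).items():
    p=onz("scene",S(*c),.0125,Cs); u=(proj("side",p,Cd)-[230,230])*3+1; print(k,p.round(3),u.round(0), np.hypot(*p[:2]).round(3))
E
```

```text
sc1 [0.5313 0.0951 0.057 ] [0.0002 0.0002]
sc2 [0.6897 0.1165 0.0562] [0.0012 0.0012]
sc3 [0.5073 0.2737 0.0566] [0.0011 0.0011]
sc4 [0.6666 0.2946 0.0567] [0.0016 0.0016]
knobtop [0.5496 0.1967 0.0999] [0.0005 0.0005]
hub [0.6001 0.1945 0.0664] [0.0006 0.0006]
bedA [ 0.5617 -0.1424  0.0068] [0.0009 0.0009]
bedB [ 0.7216 -0.1214  0.0101] [0.0004 0.0004]
lidtop [0.3729 0.1757 0.0346] [0.0009 0.0009]
spooltop [0.3537 0.2749 0.0518] [0.0013 0.0013]
reeltop [ 0.7806 -0.0867  0.0405] [0.0056 0.0056]
mid [0.59870874 0.19498406 0.05663435]
loader y dir 97.52128140043186 len 0.17985026801522014
x dir 7.581946689716914 0.16022569363229763
A [ 0.419 -0.331  0.012] [180. 381.] 0.534
B [ 0.416 -0.264  0.013] [129. 299.] 0.493
C [ 0.515 -0.244  0.012] [242. 216.] 0.57
D [ 0.496 -0.339  0.012] [289. 338.] 0.601
E [ 0.592 -0.365  0.012] [434. 308.] 0.696
F [ 0.629 -0.253  0.013] [384. 162.] 0.679
pink [ 0.33  -0.385  0.012] [ 91. 524.] 0.507
pur1 [ 0.687 -0.373  0.013] [555. 257.] 0.782
pur2 [ 0.727 -0.219  0.012] [464.  79.] 0.759
```

Triangulated heights match the task's figures (hood 57 mm, knob top about 98 mm, bed 8 mm). The loader yaw is about 7.55°, the axis is near (0.599, 0.195), and the crank is at about 0.17 rad. Before gripping, I'll refine this with the wrist camera above the loader.

```bash
python3 - <<'E'
from h import *
print(robot.tip_reach)
p=robot.observe()["tool_pos"]; robot.line_to([p[0],p[1],0.36],vel=.2)
robot.move_pose([0.56,0.195,0.30],[180,0,180])
import pickle
C=cam("wrist"); im=robot.grab_frame("wrist"); cv2.imwrite("pics/w1.png",im)
pickle.dump(C,open("w1.pkl","wb"))
o=robot.observe(); print(o["time"],o["tool_pos"],o["q"])
for nm,p in dict(axis=(.5987,.195,.068),knobtop=(.5496,.1967,.098)).items(): print(nm,proj("wrist",p,C))
E
```

```text
0.0726
2.6 [0.55972466 0.19585036 0.30016444] [6.65791933e+00 4.67242604e+00 3.81787609e+00 8.91328205e+01
 8.53599189e-03 6.59448884e+00]
axis [280.74341882 228.39688929]
knobtop [282.79008109 187.01404008]
```

View pics/w1.png

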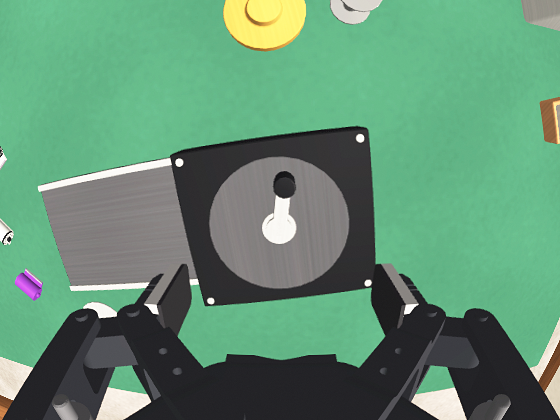

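```bash
python3 - <<'E'
from h import *
crop("pics/w1.png","pics/w1a.png",160,110,390,310,3)
E
```

```text
(no output)
```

View pics/w1a.png

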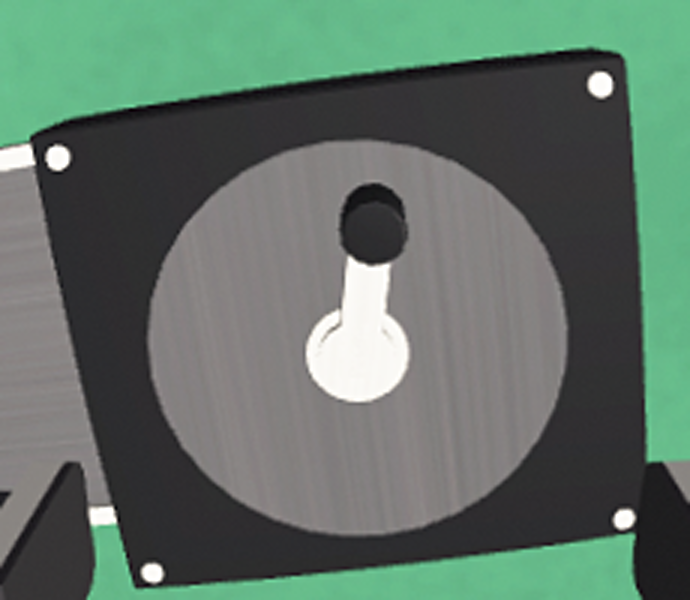

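```bash
python3 - <<'E'
from h import *
import pickle
C=pickle.load(open("w1.pkl","rb"))
W=lambda x,y:(160+(x-1)/3,110+(y-1)/3); S=lambda x,y:(230+(x-1.5)/4,140+(y-1.5)/4); D=lambda x,y:(150+(x-1)/3,120+(y-1)/3)
Cs,Cd=cam("scene"),cam("side")
L=[((326,215),(299,205),(57,157)),((430,371),(450,135),(152,572)),((537,146),(197,100),(600,84)),((654,291),(341,40),(623,518)),((470,164),(267,94),(375,233)),((488,245),(322,108),(357,352))]
for z,a in zip([.057]*4+[.098,.068],L):
    p,r=tri([("scene",S(*a[0]),Cs),("side",D(*a[1]),Cd),("wrist",W(*a[2]),C)]); print(p.round(4),np.round(r,4),onz("wrist",W(*a[2]),z,C).round(4))
E
```

```text
[0.5318 0.0939 0.0584] [0.0011 0.001  0.0012] [0.5325 0.0923 0.057 ]
[0.6904 0.115  0.0581] [0.0018 0.0018 0.0015] [0.6925 0.1135 0.057 ]
[0.508  0.2728 0.0573] [0.0015 0.0011 0.001 ] [0.5088 0.2723 0.057 ]
[0.6672 0.2935 0.0578] [0.0018 0.0018 0.0011] [0.6688 0.2933 0.057 ]
[0.5495 0.1975 0.0993] [0.0007 0.0008 0.0008] [0.5499 0.1983 0.098 ]
[0.5993 0.1939 0.0662] [0.0012 0.0009 0.0016] [0.5972 0.1929 0.068 ]
```

```bash
python3 - <<'E'
from h import *
robot.move_pose([0.5496,0.1972,0.20],[180,0,180])
print(robot.line_to([0.5496,0.1972,0.144],vel=.1,guard=8))
o=robot.observe(); print(o["tool_pos"],o["ft_force"])
robot.set_gripper(0.0)
o=robot.observe(); print(o["time"],o["tool_pos"],o["ft_force"],o["torque"],o["gripper_width"])
cv2.imwrite("pics/w2.png",robot.grab_frame("wrist"))
E
```

```text
False
[0.55001545 0.19722802 0.14477293] [0.52203705 0.46726038 0.12410555]
4.4167 [0.54971423 0.19739067 0.14443331] [-1.41160086  1.24285815  4.99500501] [0.24899801 0.36997883 0.02243477] 0.018034679984816667
```

View pics/w2.png

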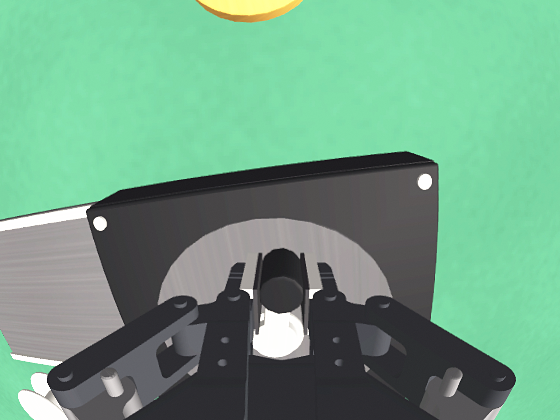

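The fingers have the knob, at a width of 18 mm. I'll start cranking clockwise in short chords and log the force and timing.

```bash
cat > crank.py <<'E'
from h import *
import json,sys
def crank(deg,n,c,Rr=.05,z=.1443,vel=.12,log=True):
    """deg>0 clockwise; adapt"""
    p=robot.observe()["tool_pos"]; a0=np.arctan2(p[1]-c[1],p[0]-c[0])
    rows=[]
    for i in range(1,n+1):
        a=a0-np.radians(deg)*i/n
        robot.line_to([c[0]+Rr*np.cos(a),c[1]+Rr*np.sin(a),z],vel=vel)
        o=robot.observe(); f=o["ft_force"]; u=np.array([np.cos(a),np.sin(a)]); t=np.array([u[1],-u[0]])
        pp=o["tool_pos"][:2]-c
        rows.append((a,f[:2]@u,f[:2]@t,f[2]))
        if log: print("a%6.1f r%.4f Frad%6.1f Ftan%6.1f Fz%5.1f w%.4f t%.2f"%(np.degrees(a),np.hypot(*pp),f[:2]@u,f[:2]@t,f[2],o["gripper_width"],o["time"]))
        if np.linalg.norm(f)>60: print("FORCE STOP");break
    return rows
E
python3 - <<'E'
from crank import *
crank(60,6,np.array([.5993,.194]),.0498)
E
```

```text
a 166.1 r0.0497 Frad   1.1 Ftan   1.1 Fz  3.2 w0.0183 t4.72
a 156.1 r0.0497 Frad   1.3 Ftan   1.7 Fz  2.8 w0.0179 t4.97
a 146.1 r0.0497 Frad   0.3 Ftan   1.5 Fz  3.7 w0.0180 t5.22
a 136.1 r0.0497 Frad   0.1 Ftan   2.2 Fz  3.9 w0.0182 t5.47
a 126.1 r0.0497 Frad   0.3 Ftan   1.5 Fz  4.3 w0.0179 t5.72
a 116.1 r0.0497 Frad   0.3 Ftan   2.0 Fz  4.0 w0.0183 t5.97
```

```bash
python3 - <<'E'
from crank import *
crank(300,30,np.array([.5993,.194]),.0498,vel=.15)
cv2.imwrite("pics/s3.png",robot.grab_frame("scene"))
crop("pics/s3.png","pics/s3a.png",130,130,410,320,2.8)
E
```

```text
a 105.9 r0.0497 Frad   1.0 Ftan   0.6 Fz  4.6 w0.0182 t6.22
a  95.9 r0.0498 Frad   0.8 Ftan   0.8 Fz  5.4 w0.0179 t6.47
a  85.9 r0.0498 Frad   1.0 Ftan   1.2 Fz  3.9 w0.0181 t6.72
a  75.9 r0.0498 Frad   1.6 Ftan   1.3 Fz  3.4 w0.0182 t6.97
a  65.9 r0.0499 Frad   1.3 Ftan   1.6 Fz  4.3 w0.0182 t7.22
a  55.9 r0.0499 Frad   1.9 Ftan   1.0 Fz  4.5 w0.0179 t7.47
a  45.9 r0.0500 Frad   2.9 Ftan   0.6 Fz  5.2 w0.0180 t7.72
a  35.9 r0.0500 Frad   3.1 Ftan   0.6 Fz  4.0 w0.0182 t7.97
a  25.9 r0.0501 Frad   2.7 Ftan   0.7 Fz  4.3 w0.0183 t8.22
a  15.9 r0.0501 Frad   5.2 Ftan   1.4 Fz  3.4 w0.0183 t8.47
a   5.9 r0.0501 Frad   4.8 Ftan   1.2 Fz  3.5 w0.0181 t8.72
a  -4.1 r0.0502 Frad   5.4 Ftan   0.9 Fz  4.4 w0.0181 t8.97
a -14.1 r0.0502 Frad   5.9 Ftan  -0.2 Fz  3.2 w0.0181 t9.22
a -24.1 r0.0502 Frad   5.1 Ftan   0.8 Fz  4.2 w0.0184 t9.47
a -34.1 r0.0502 Frad   5.5 Ftan  -0.2 Fz  4.6 w0.0180 t9.72
a -44.1 r0.0502 Frad   5.3 Ftan   1.0 Fz  4.4 w0.0185 t9.97
a -54.1 r0.0502 Frad   5.8 Ftan   0.9 Fz  5.7 w0.0180 t10.22
a -64.1 r0.0501 Frad   4.9 Ftan   1.2 Fz  6.2 w0.0177 t10.47
a -74.1 r0.0501 Frad   5.0 Ftan   1.0 Fz  7.4 w0.0181 t10.72
a -84.1 r0.0501 Frad   5.4 Ftan   1.3 Fz  7.6 w0.0178 t10.97
a -94.1 r0.0500 Frad   4.3 Ftan   1.2 Fz  8.1 w0.0182 t11.22
a-104.1 r0.0500 Frad   3.8 Ftan   0.8 Fz  8.9 w0.0183 t11.47
a-114.1 r0.0500 Frad   2.1 Ftan   0.3 Fz  9.1 w0.0182 t11.72
a-124.1 r0.0499 Frad   2.5 Ftan   1.5 Fz  8.8 w0.0182 t11.97
a-134.1 r0.0499 Frad   0.5 Ftan   0.1 Fz  7.9 w0.0183 t12.22
a-144.1 r0.0499 Frad  -0.3 Ftan   0.8 Fz  6.8 w0.0184 t12.47
a-154.1 r0.0499 Frad  -1.7 Ftan   0.7 Fz  6.0 w0.0180 t12.72
a-164.1 r0.0498 Frad  -2.2 Ftan   1.8 Fz  5.7 w0.0181 t12.97
a-174.1 r0.0498 Frad  -2.3 Ftan   1.5 Fz  4.9 w0.0180 t13.22
a-184.1 r0.0498 Frad  -1.6 Ftan   1.1 Fz  5.7 w0.0184 t13.47
```

View pics/s3a.png

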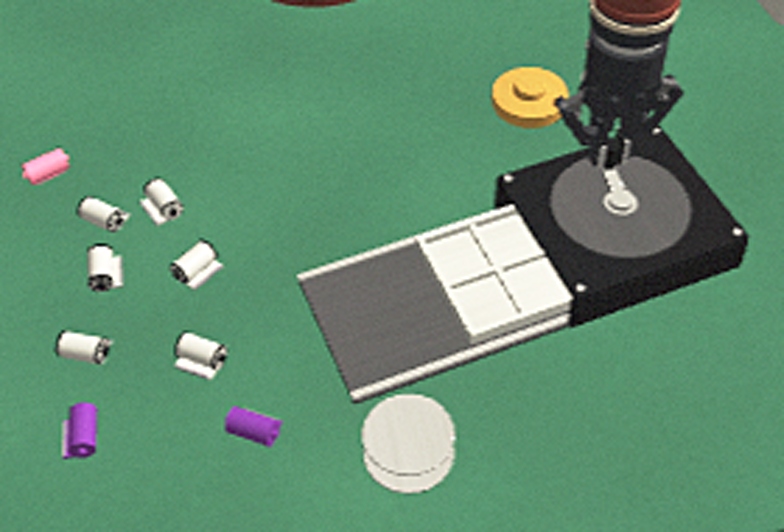

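One turn done and the carrier is half out, two well rows showing. Second turn now.

```bash
python3 - <<'E'
from crank import *
r=crank(340,30,np.array([.5991,.194]),.0499,vel=.17,log=False)
print(np.abs(np.array(r)[:,1:]).max(0))
crank(12,4,np.array([.5991,.194]),.0499,vel=.08)
cv2.imwrite("pics/s4.png",robot.grab_frame("scene"))
crop("pics/s4.png","pics/s4a.png",130,130,410,320,2.8)
cv2.imwrite("pics/d4.png",robot.grab_frame("side"))
E
```

```text
[6.30422961 2.99188396 9.81437433]
a-168.1 r0.0497 Frad  -3.7 Ftan  -0.7 Fz  5.3 w0.0178 t21.27
a-171.1 r0.0497 Frad  -3.1 Ftan  -1.7 Fz  5.2 w0.0179 t21.52
a-174.1 r0.0497 Frad  -4.0 Ftan  -1.2 Fz  5.1 w0.0183 t21.77
a-177.1 r0.0496 Frad  -3.5 Ftan -10.1 Fz  6.2 w0.0179 t22.02
```

View pics/s4a.png

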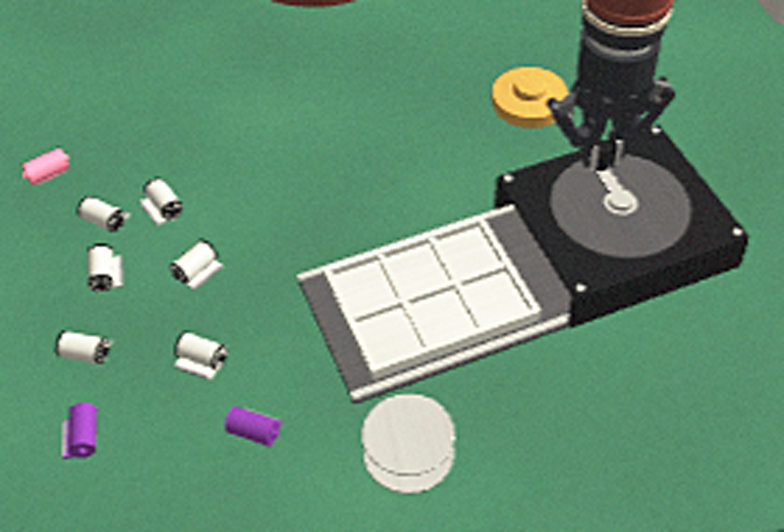

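Carrier is fully out; the tangential force jumped at the stop. I'll release, then survey the carrier and cassettes from the wrist camera at two places.

```bash
python3 - <<'E'
from crank import *
import pickle
robot.set_gripper(0.06)
p=robot.observe()["tool_pos"]; robot.line_to([p[0],p[1],.24],vel=.2)
for i,(x,y,z) in enumerate([(.56,0.0,.30),(.47,-.27,.26),(.52,-.32,.26)]):
    robot.move_pose([x,y,z],[180,0,180])
    robot.pause(.15)
    C=cam("wrist"); im=robot.grab_frame("wrist"); cv2.imwrite(f"pics/w5{i}.png",im); pickle.dump(C,open(f"w5{i}.pkl","wb"))
    print((-C[3].T@C[4]).round(3))
print(robot.observe()["time"])
E
```

```text
[0.486 0.    0.37 ]
[ 0.397 -0.27   0.331]
[ 0.446 -0.32   0.331]
26.125
```

View pics/w50.png

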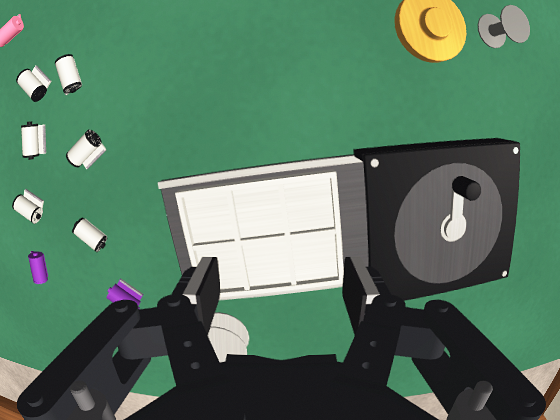

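View pics/w51.png

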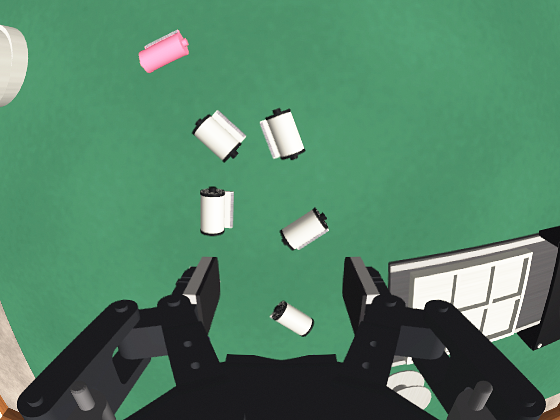

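View pics/w52.png

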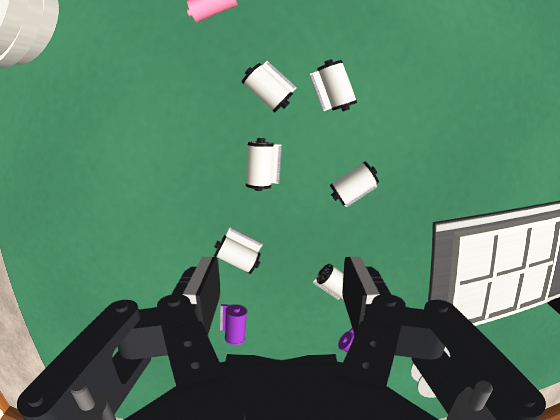

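The wrist views show the six cassettes undisturbed: pink at top-left, purples at the bottom edge, carrier with six empty wells. I'll fit each cassette's pose (x, y, z, yaw with lip side) by silhouette across several views.

```bash
cat > fit.py <<'E'
from h import *
from scipy.optimize import minimize
t=np.linspace(0,2*np.pi,24,endpoint=False)
def cyl(r,y0,y1): return np.array([[r*np.cos(a),y,r*np.sin(a)] for a in t for y in (y0,y1)])
PARTS=[cyl(.0125,-.022,.022),cyl(.004,-.026,.026),np.array([[x,y,z] for x in(-.008,.020) for y in(-.02,.02) for z in(-.0125,-.0095)])]
def fgmask(im):
    h=cv2.cvtColor(im,cv2.COLOR_BGR2HSV); bg=(h[...,0]>50)&(h[...,0]<95)&(h[...,1]>70)
    return (~bg).astype(np.uint8)
def projN(n,P,C):
    f,cx,cy,R,tt=C; v=P@R.T+tt
    if n.startswith("wrist"):
        r=np.hypot(v[:,0],v[:,1]);th=np.arctan2(r,v[:,2]);k=f*th/r;return np.c_[cx+k*v[:,0],cy+k*v[:,1]]
    return np.c_[cx+f*v[:,0]/v[:,2],cy+f*v[:,1]/v[:,2]]
K=4
def sil(n,C,pose,box):
    x,y,z,yaw=pose; x0,y0,x1,y1=box
    c,s=np.cos(yaw),np.sin(yaw); R=np.array([[c,-s,0],[s,c,0],[0,0,1]])
    m=np.zeros(((y1-y0)*K,(x1-x0)*K),np.uint8)
    for P in PARTS:
        uv=projN(n,P@R.T+[x,y,z],C); uv=((uv-[x0,y0]+.5)*K-.5)
        cv2.fillConvexPoly(m,cv2.convexHull((uv*16).round().astype(np.int32)),1,shift=4)
    return m
def fit(views,guess,fixz=None,half=.055):
    """views: list of (name,C,im)"""
    V=[]
    for n,C,im in views:
        g=np.array([guess[0],guess[1],.0125]); u=proj(n,g,C)
        hw=int(max(np.abs(projN(n,g+np.array([[half,0,0],[0,half,0],[-half,0,0],[0,-half,0]]),C)-u).max(),10))
        x0,y0=max(int(u[0])-hw,0),max(int(u[1])-hw,0);x1,y1=min(int(u[0])+hw,560),min(int(u[1])+hw,420)
        big=fgmask(cv2.resize(im[y0:y1,x0:x1],None,fx=K,fy=K,interpolation=cv2.INTER_LINEAR))
        # keep blob containing nearest to centre
        nl,lab,st,cen=cv2.connectedComponentsWithStats(big)
        uc=(u-[x0,y0])*K
        if nl>1:
            ok=[i for i in range(1,nl) if st[i,4]>K*K*20]
            if ok:
                i=min(ok,key=lambda i:np.hypot(*(cen[i]-uc))); big=(lab==i).astype(np.uint8)
        V.append((n,C,(x0,y0,x1,y1),cv2.GaussianBlur(big.astype(np.float32),(0,0),K*.6)))
    def cost(p):
        q=[p[0]/100,p[1]/100,(p[2]/100 if fixz is None else fixz),p[3]] ; tot=0
        for n,C,box,m in V:
            s=cv2.GaussianBlur(sil(n,C,q,box).astype(np.float32),(0,0),K*.6)
            tot+=np.abs(s-m).sum()/max(m.sum(),1)
        return tot/len(V)
    best=None
    c0=[]
    for yaw in np.radians(np.arange(0,360,20)):
        p=[guess[0]*100,guess[1]*100,1.25,yaw]
        r=minimize(cost,p,method="Nelder-Mead",options=dict(initial_simplex=[p]+[list(np.array(p)+d) for d in np.eye(4)*[.4,.4,.3,.2]],maxfev=60)); c0.append((r.fun,list(r.x)))
    c0.sort(key=lambda a:a[0])
    for f,p in c0[:3]:
        r=minimize(cost,p,method="Nelder-Mead",options=dict(initial_simplex=[p]+[list(np.array(p)+d) for d in np.eye(4)*[.2,.2,.2,.08]],maxfev=200,xatol=1e-3,fatol=1e-4))
        if best is None or r.fun<best[0]: best=(r.fun,r.x)
    f,p=best; return np.array([p[0]/100,p[1]/100,p[2]/100 if fixz is None else fixz,p[3]%(2*np.pi)]),f
E
cat > G.py <<'E'
G=dict(A=(.419,-.331),B=(.416,-.264),C=(.515,-.244),D=(.496,-.339),E=(.592,-.365),F=(.629,-.253))
E
python3 - <<'E'
from fit import *; from G import G
import pickle,json
W=[("wrist",pickle.load(open(f"w5{i}.pkl","rb")),cv2.imread(f"pics/w5{i}.png")) for i in (0,1,2)]
S=[("scene",cam("scene"),cv2.imread("pics/s4.png")),("side",cam("side"),cv2.imread("pics/d4.png"))]
use=dict(A=W[1:],B=W[1:],C=W[1:],D=W[1:],E=[W[0],W[2]],F=[W[0],W[1]])
out={}
for k in G:
    p,f=fit(use[k],G[k]); p2,f2=fit(S,G[k])
    print(k,p[:3].round(4),np.degrees(p[3]).round(1),"cost %.3f"%f,"| fixed cams",p2[:3].round(4),np.degrees(p2[3]).round(1),"%.3f"%f2); out[k]=list(p)
json.dump(out,open("cass.json","w"))
E
```

```text
A [ 0.4211 -0.333   0.0147] 136.6 cost 0.036 | fixed cams [ 0.4196 -0.3318  0.0121] 136.7 0.062
B [ 0.4177 -0.2661  0.0146] 290.4 cost 0.048 | fixed cams [ 0.4173 -0.2643  0.0124] 289.5 0.087
C [ 0.5156 -0.2454  0.0133] 34.7 cost 0.043 | fixed cams [ 0.5144 -0.2442  0.0117] 36.6 0.092
D [ 0.4964 -0.3409  0.0148] 85.9 cost 0.032 | fixed cams [ 0.4955 -0.3392  0.0116] 86.5 0.074
E [ 0.5943 -0.3672  0.0134] 152.1 cost 0.260 | fixed cams [ 0.5923 -0.3658  0.0116] 152.1 0.065
F [ 0.6307 -0.2557  0.0131] 322.9 cost 0.038 | fixed cams [ 0.6294 -0.2535  0.0116] 322.1 0.074
```

All six fits agree within about 2 mm between wrist and fixed cameras, including the lip side, at z about 12.5 mm. Now to check the predicted wells by overlay.

```bash
cat > wells.py <<'E'
import numpy as np
YAW=np.radians(7.55); AX=np.array([.5992,.194])
R2=np.array([[np.cos(YAW),-np.sin(YAW)],[np.sin(YAW),np.cos(YAW)]])
def L(x,y): return AX+R2@[x,y]
WELLS=[L(sx*.033,-.215+sy*.058) for sx in(-1,1) for sy in(-1,0,1)]
def rects(h=.026):
    return [np.array([[*L(sx*.033+a*.030,-.215+sy*.058+b*.026),h] for a,b in((-1,-1),(1,-1),(1,1),(-1,1))]) for sx in(-1,1) for sy in(-1,0,1)]
E
python3 - <<'E'
from fit import *; from wells import *
import pickle
def ov(n,C,im,box,k,dst):
    x0,y0,x1,y1=box; b=cv2.resize(im[y0:y1,x0:x1],None,fx=k,fy=k,interpolation=cv2.INTER_CUBIC)
    for h,col in((.026,(0,0,255)),(.016,(255,0,0))):
        for r in rects(h): cv2.polylines(b,[(((projN(n,r,C)-[x0,y0]+.5)*k-.5)).round().astype(np.int32)],True,col,1)
    cv2.imwrite(dst,b)
ov("wrist",pickle.load(open("w50.pkl","rb")),cv2.imread("pics/w50.png"),(150,140,370,310),3.5,"pics/o50.png")
ov("scene",cam("scene"),cv2.imread("pics/s4.png"),(230,190,350,280),6,"pics/os4.png")
ov("side",cam("side"),cv2.imread("pics/d4.png"),(240,160,370,265),6,"pics/od4.png")
E
```

```text
(no output)
```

View pics/o50.png

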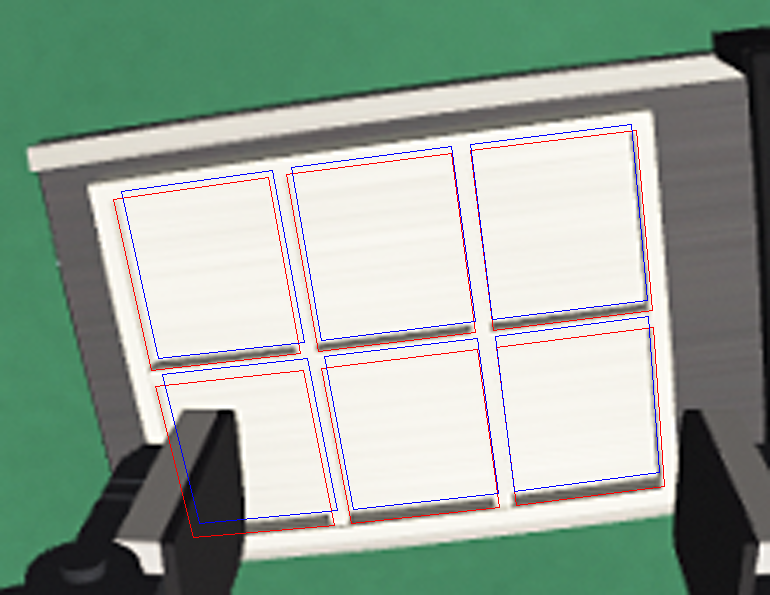

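View pics/os4.png

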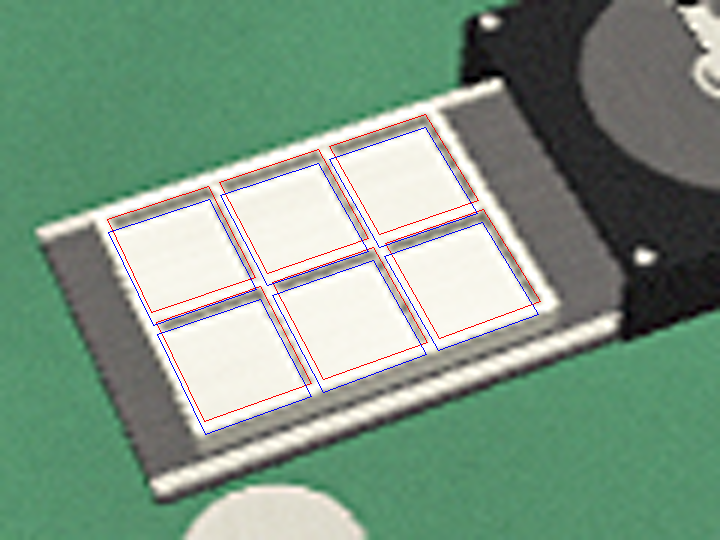

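View pics/od4.png

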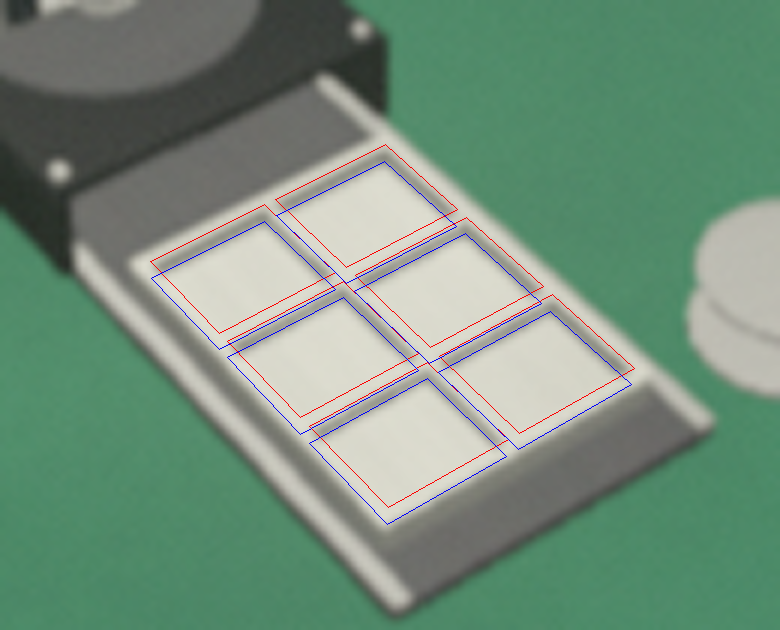

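The overlay matches the wells to about 1 mm in all three views. Next, a gentle guarded touch on the bare bench to get the exact fingertip height at grasp width.

```bash
python3 - <<'E'
from h import *
robot.move_pose([.46,-.13,.12],[180,0,180])
for w in (0.025,0.045):
    robot.set_gripper(w); 
    p=robot.observe()["tool_pos"]; robot.line_to([p[0],p[1],.088],vel=.15,guard=5)
    hit=robot.line_to([p[0],p[1],.060],vel=.03,guard=4); o=robot.observe()
    print(w,o["gripper_width"],hit,o["tool_pos"],o["ft_force"],o["time"])
    robot.line_to([p[0],p[1],.10],vel=.15)
E
```

```text
0.025 0.025145383715239177 True [ 0.46038883 -0.13042629  0.07254407] [-2.45475217  0.33244392  7.4688644 ] 28.8167
0.045 0.04519984280416875 True [ 0.45979661 -0.13009324  0.07042277] [-0.75982257  1.07818672  6.16305692] 30.3583
```

```bash
cat > pp.py <<'E'
from fit import *; from wells import *
import json
OFF=np.array([.0008,-.0009])  # mean(wrist,fixed)-fixed
def locate(g,n0="",check=True):
    im=[robot.grab_frame("scene"),robot.grab_frame("side")]
    for a,b in zip(("s","d"),im): cv2.imwrite(f"pics/{a}_{n0}.png",b)
    p,f=fit([("scene",cam("scene"),im[0]),("side",cam("side"),im[1])],g,fixz=.0125)
    print("fit",n0,p.round(4),np.degrees(p[3]).round(1),"cost %.3f"%f,"moved %.4f"%np.hypot(*(p[:2]-np.array(g)[:2])))
    return p,f
def bestyaw(pos,yawdeg,ref):
    c=[]
    for k in (-180,0,180,360):
        y=((yawdeg+k+180)%360)-180
        q=robot.ik(pos,[180,0,y])
        if q is not None: c.append((abs(q[5]-ref),y))
    return min(c)[1]
def st(): 
    o=robot.observe(); return o
ZG=.0825; ZT=.15
def pick(p):
    xy=p[:2]+OFF; yaw=np.degrees(p[3])+90
    y=bestyaw([*xy,ZT],yaw,-20)
    robot.set_gripper(.048)
    robot.move_pose([*xy,ZT],[180,0,y])
    h=robot.line_to([*xy,ZG],vel=.15,guard=8)
    robot.set_gripper(0); o=st(); print("gripped w %.4f"%o["gripper_width"],"hit",h,"z %.4f"%o["tool_pos"][2],o["ft_force"].round(1))
    robot.line_to([*xy,ZT],vel=.25); o=st(); print("lifted w %.4f t %.1f"%(o["gripper_width"],o["time"]))
    return o["gripper_width"]>.018
def place(w,lip):
    """lip: +1 lip toward loader +y"""
    xy=WELLS[w]-R2@[0,.0015*lip]
    robot.move_pose([*xy,ZT],[180,0,bestyaw([*xy,ZT],187.55,-20)])
    o=st(); print("above w %.4f"%o["gripper_width"])
    if o["gripper_width"]<.018: print("LOST"); return False
    h=robot.line_to([*xy,ZG+.0168],vel=.12,guard=10)
    o=st(); print("down hit",h,"z %.4f"%o["tool_pos"][2],o["ft_force"].round(1),"w %.4f"%o["gripper_width"])
    robot.set_gripper(.042)
    robot.line_to([*xy,ZT],vel=.25); return True
E
python3 - <<'E'
from pp import *; from G import G
p,f=locate(G["F"],"F")
if f<.15 and pick(p):
    robot.grab_frame
    C=cam("wrist"); cv2.imwrite("pics/wF.png",robot.grab_frame("wrist"))
E
```

```text
fit F [ 0.6292 -0.254   0.0125  5.6297] 322.6 cost 0.080 moved 0.0010
gripped w 0.0222 hit False z 0.0847 [-1.5  1.   7.1]
lifted w 0.0224 t 33.3
```

View pics/wF.png

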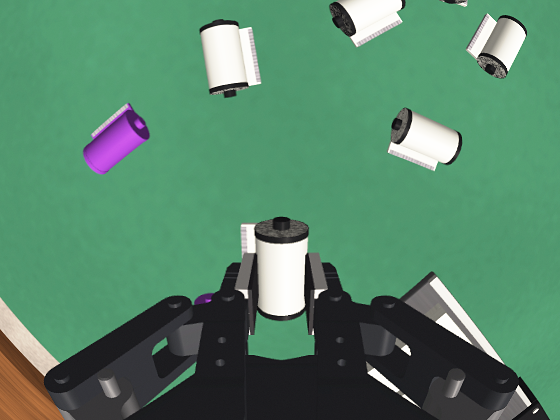

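Cassette F is held centred between the pads, with the stub clear at (283,225). The grasp height came out at 84.7 mm rather than 82.5, so I'll record the actual heights from here on. Placing this one now.

```bash
python3 - <<'E'
from pp import *
place(3,1)
p=WELLS[3]; robot.line_to([p[0]-.02,p[1]-.05,.25],vel=.3)
robot.pause(.1);C=cam("wrist"); cv2.imwrite("pics/wF2.png",robot.grab_frame("wrist")); print(robot.observe()["time"],robot.observe()["tool_pos"])
E
```

```text
above w 0.0220
down hit True z 0.0988 [ 0.1 -0.1 -0. ] w 0.0222
36.1167 [ 0.64712489 -0.12162112  0.2477732 ]
```

View pics/wF2.png

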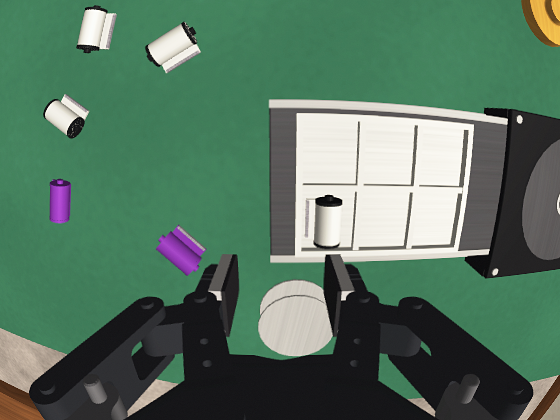

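F lies in its well (corner well, (327,222) in the view), flat with its lip inside. Continuing with the others.

```bash
sed -i 's/^ZG=.0825/ZG=.0815/; s/    robot.set_gripper(0); o=st()/    o=st(); print("pre z %.4f"%o["tool_pos"][2],o["ft_force"].round(1))\n    robot.set_gripper(0); o=st()/; s/ZG+.0168/ZG+.0175/' pp.py
python3 - <<'E'
from pp import *; from G import G
robot.move_pose([.5,-.1,.2],[180,0,187.55])
for k,w in (("E",0),):
    p,f=locate(G[k],k)
    if f<.15 and np.hypot(*(p[:2]-G[k]))<.03 and pick(p): place(w,0)
    print(robot.observe()["time"])
E
```

```text
fit E [ 0.5928 -0.3656  0.0125  2.6476] 151.7 cost 0.081 moved 0.0010
pre z 0.0825 [-0.1  0.   1.2]
gripped w 0.0226 hit False z 0.0837 [-0.3  0.7  5.8]
lifted w 0.0224 t 39.7
above w 0.0226
down hit True z 0.0981 [-0.6 -0.5 -0. ] w 0.0223
42.0
```

```bash
python3 - <<'E'
from pp import *; from G import G
for k,w in (("D",1),("C",4)):
    robot.move_pose([.5,-.1,.2],[180,0,187.55])
    p,f=locate(G[k],k)
    if f<.15 and np.hypot(*(p[:2]-G[k]))<.03 and pick(p) and place(w,0): pass
    else: print("ANOMALY"); break
    print(robot.observe()["time"])
robot.move_pose([.54,-.08,.27],[180,0,187.55]); robot.pause(.1)
cv2.imwrite("pics/wC2.png",robot.grab_frame("wrist"))
E
```

```text
fit D [ 0.4955 -0.3395  0.0125  1.4947] 85.6 cost 0.079 moved 0.0006
pre z 0.0824 [ 0.6 -0.4  0.7]
gripped w 0.0222 hit False z 0.0834 [0.1 0.7 6.8]
lifted w 0.0227 t 45.2
above w 0.0222
down hit True z 0.0979 [ 0.3  0.8 -0.6] w 0.0224
47.6
fit C [ 0.5149 -0.2444  0.0125  0.64  ] 36.7 cost 0.092 moved 0.0004
pre z 0.0824 [-0.1 -0.2  0. ]
gripped w 0.0222 hit False z 0.0834 [-1.4  0.8  6. ]
lifted w 0.0220 t 50.7
above w 0.0223
down hit True z 0.0978 [-0.6  0.1 -0.4] w 0.0226
52.9167
```

View pics/wC2.png

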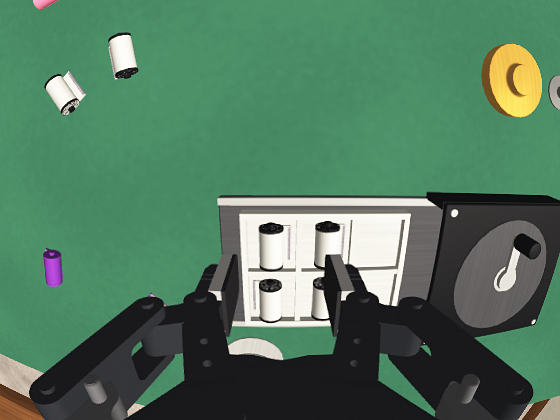

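Four cassettes are seated in wells (at about (271,245), (327,244), (270,300) and (320,298)). A and B remain on the bench.

```bash
python3 - <<'E'
from pp import *; from G import G
for k,w in (("A",2),("B",5)):
    robot.move_pose([.5,-.08,.2],[180,0,187.55])
    p,f=locate(G[k],k)
    if f<.15 and np.hypot(*(p[:2]-G[k]))<.03 and pick(p) and place(w,0): pass
    else: print("ANOMALY"); break
    print(robot.observe()["time"])
robot.move_pose([.50,-.03,.29],[180,0,187.55]); robot.pause(.1)
cv2.imwrite("pics/wB2.png",robot.grab_frame("wrist"))
robot.move_pose([.45,.1,.29],[180,0,187.55]); robot.pause(.1)
cv2.imwrite("pics/s_all.png",robot.grab_frame("scene"));cv2.imwrite("pics/d_all.png",robot.grab_frame("side"))
crop("pics/s_all.png","pics/s_alla.png",130,150,410,310,2.8)
crop("pics/d_all.png","pics/d_alla.png",220,150,440,315,3.5)
E
```

```text
fit A [ 0.4596 -0.3442  0.0125  2.3625] 135.4 cost 0.052 moved 0.0427
ANOMALY
```

View pics/wB2.png

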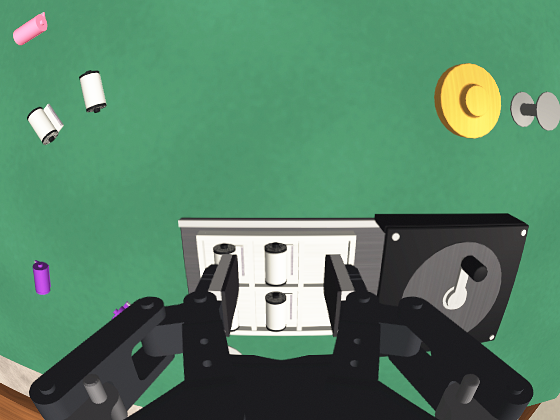

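View pics/s_alla.png

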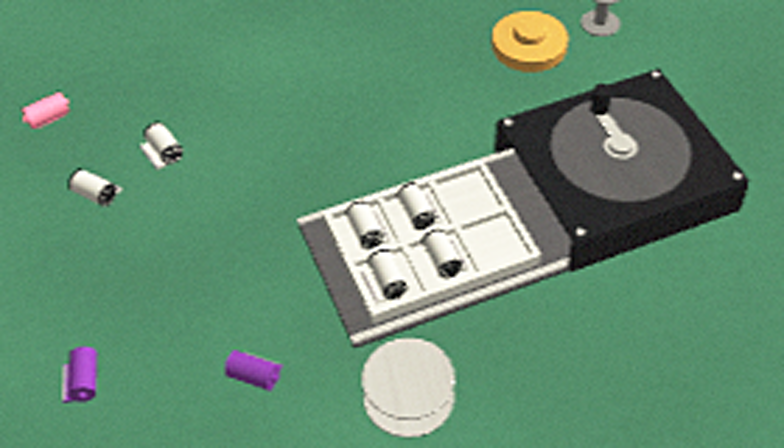

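View pics/d_alla.png

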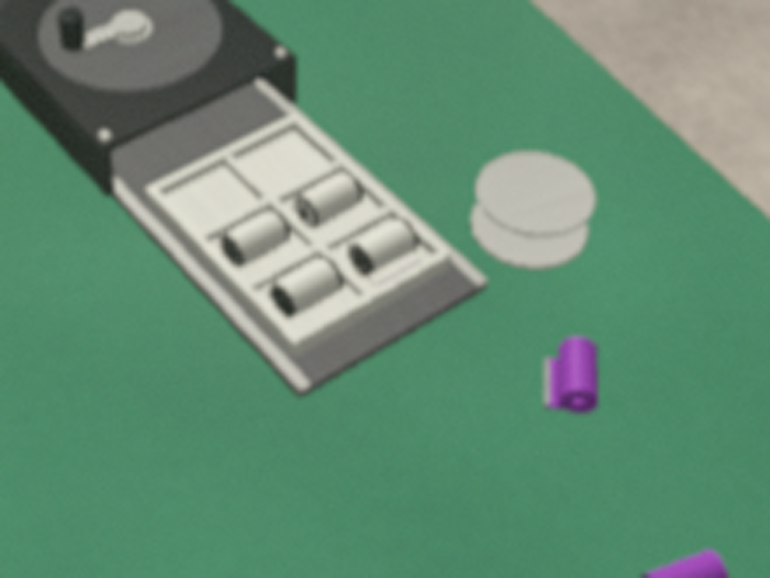

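Cassette A was knocked about 4 cm aside (scene (163,216)), and my displacement check caught it before I reached for it. The fit found it at (0.460, −0.344). I'll update the guess and continue.

```bash
sed -i 's/A=(.419,-.331)/A=(.460,-.344)/' G.py; python3 - <<'E'
from pp import *; from G import G
for k,w in (("A",2),("B",5)):
    robot.move_pose([.5,-.03,.2],[180,0,187.55])
    p,f=locate(G[k],k)
    if f<.15 and np.hypot(*(p[:2]-G[k]))<.03 and pick(p) and place(w,0): pass
    else: print("ANOMALY"); break
    print(robot.observe()["time"])
p=robot.observe()["tool_pos"]; robot.line_to([p[0],p[1],.25],vel=.3)
robot.move_pose([.45,-.03,.29],[180,0,187.55]); robot.pause(.1)
cv2.imwrite("pics/wB3.png",robot.grab_frame("wrist"))
robot.move_pose([.45,.1,.29],[180,0,187.55]); robot.pause(.1)
cv2.imwrite("pics/s_all2.png",robot.grab_frame("scene"));cv2.imwrite("pics/d_all2.png",robot.grab_frame("side"))
crop("pics/s_all2.png","pics/s_all2a.png",130,150,410,310,2.8)
crop("pics/d_all2.png","pics/d_all2a.png",220,150,440,315,3.5)
E
```

```text
fit A [ 0.4599 -0.3442  0.0125  2.3653] 135.5 cost 0.069 moved 0.0002
pre z 0.0822 [0.6 0.1 0.3]
gripped w 0.0222 hit False z 0.0833 [0.  1.5 6.3]
lifted w 0.0225 t 59.4
above w 0.0224
down hit True z 0.0993 [-1.9 -0.1 11. ] w 0.0221
62.0583
fit B [ 0.4177 -0.264   0.0125  5.0652] 290.2 cost 0.094 moved 0.0017
pre z 0.0821 [ 1.3 -0.1  0.6]
gripped w 0.0225 hit False z 0.0832 [-0.7  0.8  6.6]
lifted w 0.0223 t 65.3
above w 0.0229
down hit True z 0.0978 [-0.  -0.1  0.9] w 0.0224
67.8917
```

View pics/wB3.png

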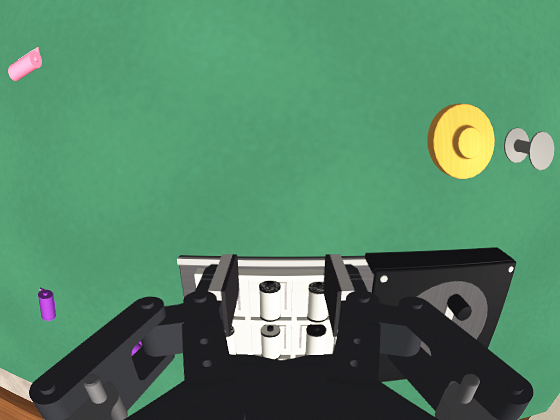

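View pics/s_all2a.png

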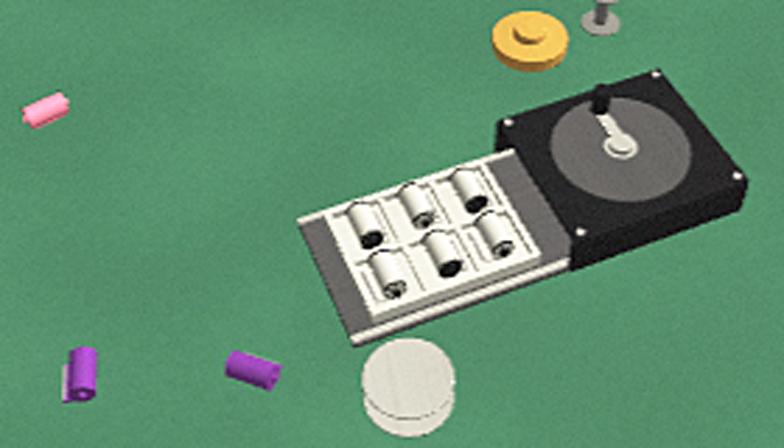

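View pics/d_all2a.png

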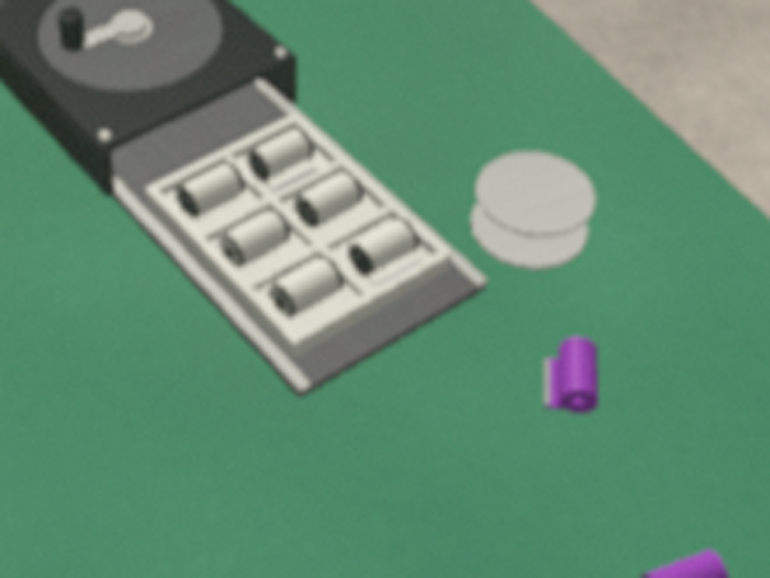

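All six wells are filled. Now a closer check from above, with the modelled silhouette at well-floor height overlaid.

```bash
python3 - <<'E'
from pp import *
import pickle
robot.move_pose([.69,-.02,.25],[180,0,187.55]); robot.pause(.15)
C=cam("wrist"); im=robot.grab_frame("wrist"); pickle.dump(C,open("wZ.pkl","wb")); cv2.imwrite("pics/wZ.png",im)
print(robot.observe()["time"])
k=3;x0,y0,x1,y1=150,60,400,260
b=cv2.resize(im[y0:y1,x0:x1],None,fx=k,fy=k,interpolation=cv2.INTER_CUBIC)
for w in WELLS:
    for P in PARTS[:1]:
        c,s=np.cos(YAW+np.pi/2),np.sin(YAW+np.pi/2);R=np.array([[c,-s,0],[s,c,0],[0,0,1]])
        uv=projN("wrist",P@R.T+[*w,.0285],C);cv2.polylines(b,[cv2.convexHull(((uv-[x0,y0])*k).astype(np.int32))],True,(0,0,255),1)
cv2.imwrite("pics/wZa.png",b)
E
```

```text
71.45
```

View pics/wZa.png

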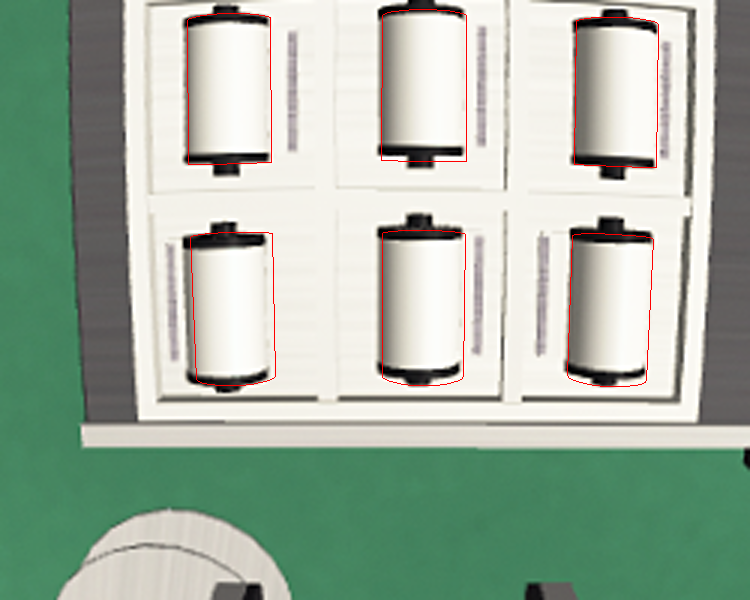

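All six match the floor-height model, level, one to a well, lips inside. Cranking back now.

```bash
python3 - <<'E'
from crank import *
robot.set_gripper(.06)
robot.move_pose([.5495,.190,.25],[180,0,180])
robot.line_to([.5495,.190,.17],vel=.2); print(robot.line_to([.5495,.190,.144],vel=.1,guard=8))
robot.set_gripper(0.0); o=robot.observe(); print(o["time"],o["tool_pos"],o["ft_force"],o["gripper_width"])
c=np.array([.5991,.194])
crank(-60,6,c,.0499,vel=.1)
cv2.imwrite("pics/s6.png",robot.grab_frame("scene")); crop("pics/s6.png","pics/s6a.png",200,130,410,310,3)
E
```

```text
False
74.1667 [0.5498826  0.18933943 0.14491916] [-1.9713239  -4.55990001  5.1274787 ] 0.018307952772637456
a-164.6 r0.0495 Frad   0.6 Ftan  -1.7 Fz  5.2 w0.0179 t74.42
a-154.6 r0.0496 Frad   1.2 Ftan  -1.3 Fz  4.4 w0.0179 t74.67
a-144.6 r0.0496 Frad   0.9 Ftan  -2.1 Fz  4.7 w0.0182 t74.92
a-134.6 r0.0497 Frad   1.8 Ftan  -0.0 Fz  5.4 w0.0183 t75.17
a-124.6 r0.0498 Frad   0.6 Ftan  -1.2 Fz  4.7 w0.0183 t75.42
a-114.6 r0.0499 Frad   1.5 Ftan  -1.3 Fz  5.5 w0.0181 t75.67
```

View pics/s6a.png

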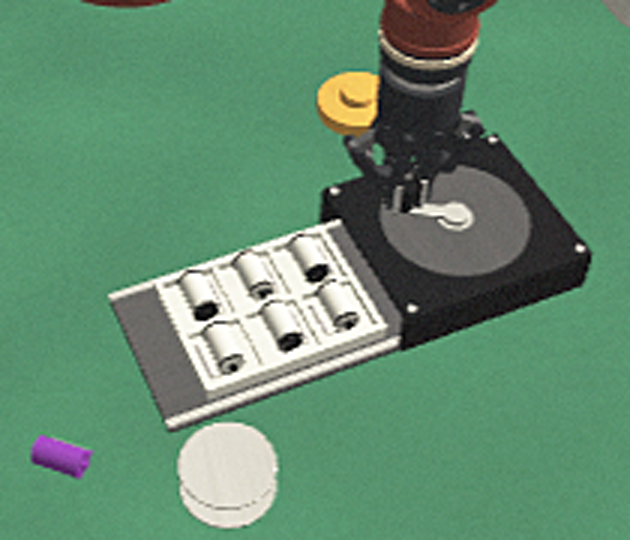

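```bash
python3 - <<'E'
from crank import *
c=np.array([.5991,.194])
for d,n in((-330,30),(-315,30)):
    r=crank(d,n,c,.0499,vel=.15,log=False); print(np.abs(np.array(r)[:,1:]).max(0),np.degrees(r[-1][0])%360,robot.observe()["gripper_width"],robot.observe()["time"])
crank(-15,5,c,.0499,vel=.06)
cv2.imwrite("pics/s7.png",robot.grab_frame("scene")); crop("pics/s7.png","pics/s7a.png",200,130,410,310,3)
E
```

```text
[2.60315329 3.01092203 9.36931897] 216.2431252267219 0.01838031174499007 83.2167
[ 4.33149449  2.49696217 10.15397639] 171.57109280418962 0.017876206405548396 90.7167
a 174.7 r0.0495 Frad  -2.2 Ftan   0.7 Fz  7.1 w0.0182 t90.97
a 177.7 r0.0495 Frad  -2.5 Ftan   2.1 Fz  6.8 w0.0180 t91.22
a 180.7 r0.0495 Frad  -2.4 Ftan   2.7 Fz  6.4 w0.0179 t91.47
a 183.7 r0.0495 Frad  -2.4 Ftan   3.1 Fz  6.9 w0.0180 t91.72
a 186.7 r0.0495 Frad  -1.9 Ftan   2.3 Fz  6.9 w0.0182 t91.97
```

View pics/s7a.png

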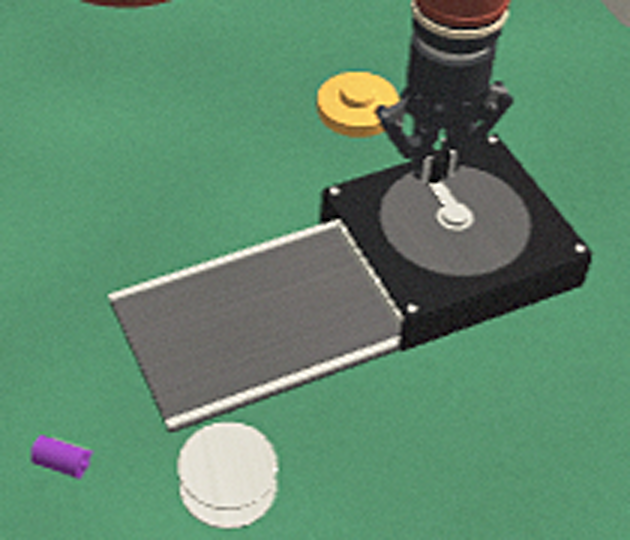

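```bash
python3 - <<'E'
from h import *
robot.set_gripper(.06)
p=robot.observe()["tool_pos"]; robot.line_to([p[0],p[1],.25],vel=.2)
robot.move_pose([.52,.15,.30],[180,0,180]); robot.pause(.5)
C=cam("wrist"); cv2.imwrite("pics/w8.png",robot.grab_frame("wrist"))
cv2.imwrite("pics/s8.png",robot.grab_frame("scene")); cv2.imwrite("pics/d8.png",robot.grab_frame("side"))
o=robot.observe(); print(o["time"],o["ft_force"])
for a in (0,.4):
    an=np.radians(187.55)-a; print(a,proj("wrist",[.5992+.05*np.cos(an),.194+.05*np.sin(an),.098],C))
crop("pics/d8.png","pics/d8a.png",150,120,400,280,3)
E
```

```text
94.2 [-0.61740312 -0.59919682  0.89739244]
0 [323.06527066 230.46778046]
0.4 [344.48793609 231.705445  ]
```

View pics/w8.png

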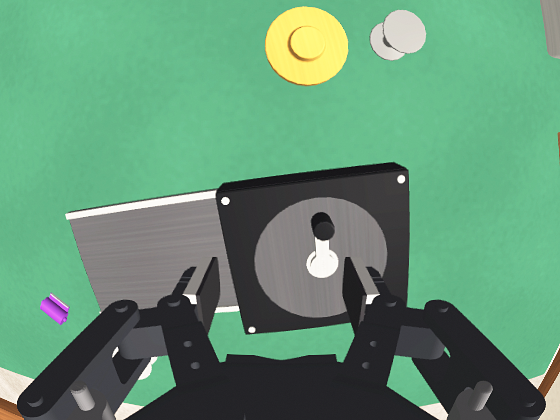

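View pics/d8a.png

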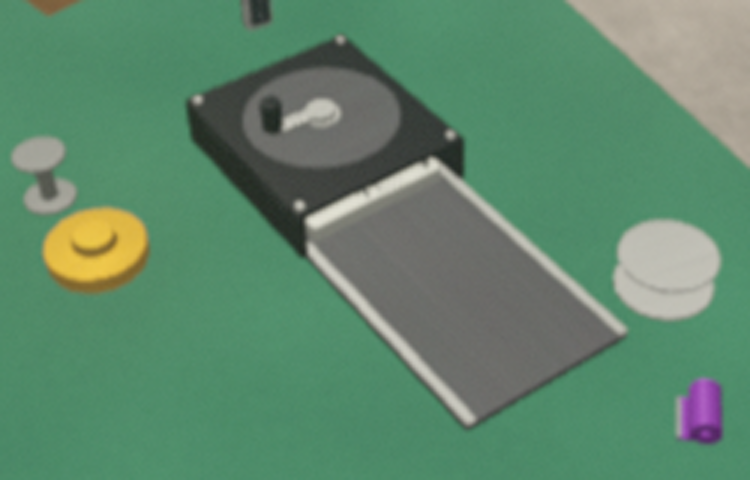

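The knob top is at about (322,230), matching the crank-at-zero prediction of (323,230.5). The carrier is home, and the lid, spool and reel sit where they were. Handing in.

```bash
python3 -c "
from plant import robot
robot.job_done(); print(robot.observe()['time'])"
```

```text
the job is handed in; nothing more can be done
the job is handed in; nothing more can be done
```

The loader job is done and handed in. I cranked the carrier out to its stop, laid all six white cassettes flat in it, one to a well, and wound it back home. The clock read about 94 s of the 192 s allowed at my last reading, and no verdict was reported.

**Last checks:**
- **Cassettes:** before winding back, the wrist picture with the cassette model overlaid at well-floor height showed all six level and inside their wells. I could not see them again once they were under the hood.
- **Crank:** the knob lies within about 1 pixel of where it should be at 0, and only the carrier's front edge shows at the hood opening.
- **Other objects:** the tank lid, spool and take-up reel look unmoved, and I left the two purple and one pink look-alikes alone.

**Departures from plan:**
- **Cassette knocked aside:** one cassette moved about 43 mm before I picked it. The position check caught it, and I measured it again before picking it up.
- **Grasp height:** the first cassette was gripped about 2 mm higher than commanded and the rest 1–2 mm. They still seated properly.
- **Guard stops on placing:** the force guard stopped every placing move, in five of the six with almost no force left afterwards. I relied on the pictures to confirm those were seated.
- **Slackened grip:** I saw no sign of it while holding the knob or a cassette.

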